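Open the fresh milk for the breakfast line

ROBOT

A 7-joint arm with a two-finger parallel gripper is mounted at the origin on the work surface. World frame = base frame: x ahead of the robot, y to its left, z up, the work surface at z = 0. Lengths are in m, angles in rad, forces in N, time in s.
With the tool pointing down it reaches from about 0.425 to 1.025 m from the base axis. Payload 9.4 kg.
Tool frame: the origin (TCP) lies midway between the tips of the shut fingers; the grasp point (between the pads) lies 19 mm behind it; y points along the fingers, x is the direction in which the jaws open and shut, and the axes are right-handed (so a half turn about y gives the same grasp; the last joint's range is limited). The gripper opens to 93 mm and grips with 3 to 60 N. Pads are 15 mm wide; open, the fingers measure 128 mm over their backs; the gripper's body (75 mm by 188 mm) begins 65 mm behind the grasp point.
Start: joints at [-1.31, 0.599, -0.003, 1.599, 0.002, 0.943, -0.08], TCP at [0.24, 0.684, 0.18] pointing down, gripper open.
Joint ranges: [-2.57, 2.57], [-0.35, 1.97], [-1.29, 1.29], [0.11, 2.56], [-1.05, 4.19], [0.11, 1.86], [-2.63, 2.63]. Speed limits (rad/s): [2.22, 2.22, 3.01, 3.01, 3.14, 3.14, 3.14].

INTERFACE

Orientations are given as a unit quaternion [w, x, y, z].
In Python, from plant import arm gives the robot as it stands. The module is installed in compiled form; this text tells all that it offers.
- The arm moves only by the tool jog_arm, never from a script. Its argument "increments" is a list of rows, each a list of 3 entries, a list of its own where there are three numbers: the shift along the tool's x, y, z in m, then the turn, a rotation vector about the tool's x, y, z in units of 5 degrees (1.0 is 5 degrees), then the opening, from 0 (shut) to 1 (fully open). A call has 1 to 20 rows; each row is the pose to reach, as a shift and turn from the pose commanded when the call began, along the tool's axes at that moment; what a row does not reach only later rows make up. A row lasts 1/8 s, in which the tool goes at most 62.5 mm and 10.7 degrees, less where a joint would pass 70% of its speed; a pose out of reach is approached as far as the arm can. A call with a gripper value outside its range is refused whole. The fingers move at their own pace and stop on an object; "force" is the grip in N (left out, the last holds). Time passes only in rows, so rows that repeat a pose let the fingers close. It gives the time, the measured TCP pose, the force and the opening at its end, in the units of the state.
- arm.get_obs(): the state, without advancing time (a new reading comes with each control period).
- arm.capture(name): name is "scene" or "top" or "wrist"; returns a dict with "frame" (384x512x3 uint8, red, green, blue), "intrinsics" (3x3 intrinsics, pixels), "k1" (the pictures are not rectified: a ray, as slopes to the right and down, at radius r is drawn at 1 + k1 r^2 times it, then the intrinsics apply), "R" (3x3) and "t" (3): a world point X has camera coordinates R X + t. Camera axes: x right, y down, z forward; pixel columns grow to the right and rows downward; lengths in m; the calibration is good to about 2 mm. A picture is of the moment at which its call begins. There is no depth.
- arm.close_job(): hands the job in, once; it reports no verdict.
The state is a dict: "time": time; "qpos": joint angles; "joint_velocities": joint speeds; "tau": joint torques, N m; "position": TCP position; "eef_rot": TCP orientation; "force": force on the tool from outside, world axes, zero at the start; "torque": the same for the moment, N m; "gripper_width": finger opening in m.
Only numpy, scipy, OpenCV 4.12 (cv2) and the standard library are available. Lean on these libraries where they do the work, as an engineer would, in place of code of your own. Each camera call takes 0.05 s, during which the arm holds its last target. There are 200 camera calls.

TASK

Open the full milk jug with the pink cap: unscrew the cap anticlockwise, regripping as often as it takes, until it lifts free. Lay the cap flat in the middle of the white saucer, lowering it right down before letting go and leaving it the same way up as it sat on the jug. Keep the jug standing where it is (do not lift, tip or drag it) and leave everything else on the counter alone.

Things in the scene. Friction and masses are not known exactly. Their poses are not given: they have to be found in the camera images.
- jug: full 4 l milk jug to open: off-white plastic, pink labels, 4 kg, loose on the counter, held against the cap's torque by its weight; a pull of about 40 N lifts it. 150 x 150 mm body, rounded corners; above 150 mm a shoulder narrows to a neck 250 mm high. Origin: centre of its underside, z up. Loop handle on its +x side, to 96 mm from the axis, top at 212 mm
- jug_mouth (a point): centre of the rim of the jug's neck (under the cap), on the jug's axis, 250 mm above its underside; a silvery seal disc closes it
- cap: pink ribbed screw cap on that jug: closed on top, hollow below, 51 mm across (52 over the ribs), 24 mm high, 30 g. Origin: centre of its lower rim, z up. Shut, its lower rim is about 230 mm above the jug's underside. Right-hand thread: turned anticlockwise seen from above it rises 14 mm per turn and comes free after about 0.85 of a turn (5.1 to 5.6 rad), some 12 mm higher
- cap_top (a point): centre of the cap's flat top, 24 mm above the cap's origin. The cap is tight at first (0.2 to 0.5 N m: grip it with 25 N or more) and turns easily after a fifth of a turn. Until free the thread holds it down against any pull (about 1 mm of play), so a light tug tells whether it is free; let go, it stays as turned. Clockwise it only tightens
- saucer: white saucer, loose, 170 mm in diameter at its rim, 18 mm high; flat inside within 50 mm of its centre, where the floor is 5 mm above its origin. Origin: centre of its underside
- jug_shut: bystander: a second milk jug of the same shape with a blue cap that stays shut (4 kg). Origin: centre of its underside
- bowl: bystander: round steel mixing bowl, 210 mm across, 80 mm high. Origin: centre of its underside
- mug: bystander: blue mug, 80 mm across, 92 mm high, handle on its +y side. Origin: centre of its underside
- shaker: bystander: glass salt shaker with steel top, 46 mm across, 97 mm high. Origin: centre of its underside
- spoon: bystander: steel serving spoon 240 mm long lying flat along its x axis. Origin: about the middle of its underside
- roll: bystander: round bread roll, 86 mm across, 46 mm high. Origin: centre of its underside

How it is judged:
By the outcome, as a careful person would: the job done as asked, in the order asked, and still so for the second after the job is handed in, with the robot touching nothing.
It also fails if it takes over 72 s, if anything falls off the work surface, if the arm or the gripper's body presses on something with over 40 N, if the wrist force passes 120 N, or if a joint passes its speed limit or range.

## Working session

There is one attempt and no reset: what is moved stays moved. The work goes in short steps, Python scripts to look and compute and a tool call to move; the robot and the scene stay as the last step left them, time stands still between calls to the robot, and variables do not carry over. Pictures are saved under pics/ and viewed, about 8 in all and at most 12, crops included, and the job is handed in when it is done.

Besides the shell and the picture viewer there is one more tool, called after "Emit:" as name([rows], argument=value, ...), one row to a line, values as JSON. jog_arm: Moves the arm, as the interface text tells. Its arguments: {"type":"object","properties":{"increments":{"type":"array"},"force":{"type":"number"}},"required":["increments"]}

```bash
mkdir -p pics; cat > h.py <<'E'
import numpy as np, cv2
from plant import arm
from scipy.spatial.transform import Rotation as Ro
def cap(n,save=None):
    c=arm.capture(n)
    if save: cv2.imwrite('pics/'+save,c['frame'][:,:,::-1])
    return c
def ray(c,u,v):
    K=np.array(c['intrinsics']);d=np.array([(u-K[0,2])/K[0,0],(v-K[1,2])/K[1,1]])
    s=d.copy()
    for _ in range(20): s=d/(1+c['k1']*(s@s))
    R=np.array(c['R']);t=np.array(c['t'])
    w=R.T@np.array([*s,1]);return -R.T@t,w/np.linalg.norm(w)
def onz(c,u,v,z):
    o,w=ray(c,u,v);return o+w*(z-o[2])/w[2]
def tri(rs):
    A=sum(np.eye(3)-np.outer(w,w) for o,w in rs);b=sum((np.eye(3)-np.outer(w,w))@o for o,w in rs)
    return np.linalg.solve(A,b)
def pink(f):
    h=cv2.cvtColor(f,cv2.COLOR_RGB2HSV);return cv2.inRange(h,(150,60,80),(179,255,255))
def blobs(m,a=30):
    n,_,s,c=cv2.connectedComponentsWithStats(m)
    return [(s[i].tolist(),c[i].round(1).tolist()) for i in range(1,n) if s[i,4]>a]
def st():
    o=arm.get_obs()
    print({k:np.round(v,4).tolist() for k,v in o.items() if k in('time','position','eef_rot','force','torque','gripper_width','qpos')})
    return o
E
python3 - <<'E'
from h import *
st()
ims=[]
for n in('scene','top','wrist'):
    c=cap(n);ims.append(c['frame']);print(n,blobs(pink(c['frame'])));print(np.round(c['R'],2).tolist(),np.round(c['t'],3),c['k1'],c['intrinsics'][0][0])
    cv2.imwrite(f'pics/{n}0.png',cv2.resize(c['frame'],(768,576))[:,:,::-1])
E
```

```text
{'time': 0.0, 'qpos': [-1.3097, 0.6001, -0.0025, 1.6001, 0.0018, 0.9429, -0.0798], 'position': [0.2401, 0.6835, 0.1786], 'eef_rot': [-0.5766, 0.5773, 0.4084, -0.4093], 'force': [-0.8325, 0.4766, 1.3858], 'torque': [0.0048, -0.0486, 0.0267], 'gripper_width': 0.093}
scene [([348, 137, 19, 18, 192], [357.1, 145.8]), ([184, 192, 17, 17, 236], [192.2, 200.1])]
[[0.45, 0.89, 0.01], [0.67, -0.32, -0.67], [-0.59, 0.31, -0.74]] [-0.235 -0.266  1.857] -0.009987917689069934 406.2895894899286
top [([332, 181, 14, 15, 162], [338.5, 187.9])]
[[0.01, -1.0, -0.01], [-0.99, -0.01, -0.15], [0.15, 0.01, -0.99]] [0.01  0.584 1.971] -0.02722129073620047 489.6327639220749
wrist [([115, 338, 52, 46, 117], [141.2, 359.9]), ([214, 339, 42, 33, 87], [233.6, 354.2])]
[[0.33, 0.94, -0.0], [0.91, -0.32, 0.28], [0.26, -0.09, -0.96]] [-0.724 -0.033  0.391] -0.08345567545341395 336.1892091936039
```

View images.

View pics/scene0.png

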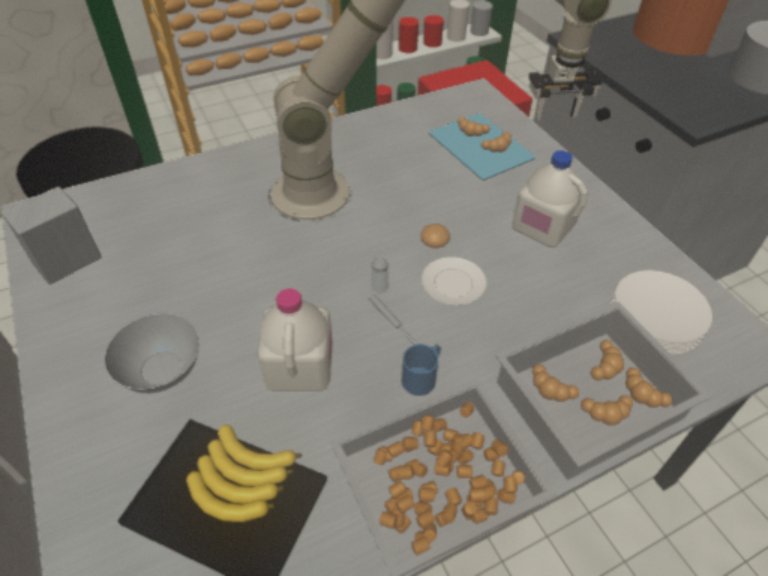

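View pics/top0.png

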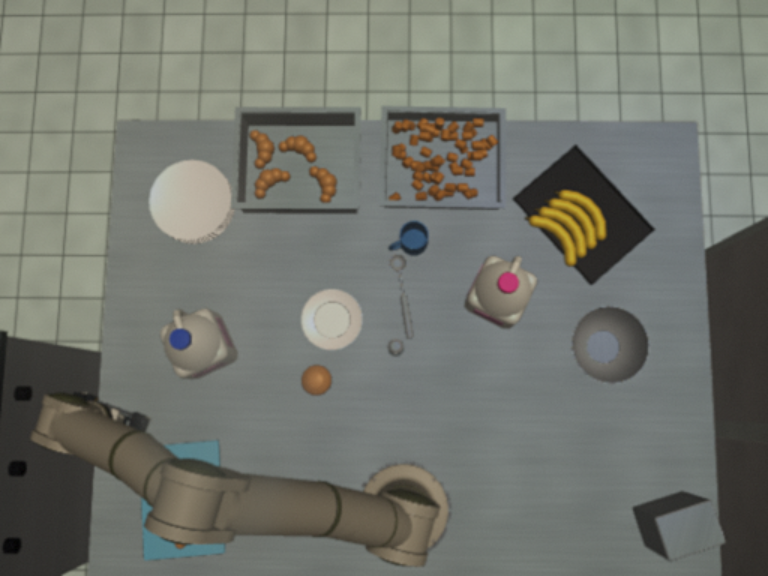

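The scene view (at 1.5x) shows the pink-capped jug with its cap at (289,300) and the saucer at (454,281). The top view has the cap at (508,282), saucer at (331,320), mug at (413,238), shaker at (396,347) and bowl at (610,343).

```bash
cat > m.py <<'E'
from h import *
s=cap('scene');t=cap('top')
a=ray(s,192.2,200.1);b=ray(t,338.5,187.9)
P=tri([a,b]);print('cap blob centre',P,[np.linalg.norm(np.cross(P-o,w)) for o,w in(a,b)])
print('top at z .254',onz(t,338.5,187.9,.252))
hs=cv2.cvtColor(t['frame'],cv2.COLOR_RGB2HSV)
print('hsv saucer',hs[213,[190,205,210,221,235,243]].tolist())
g=cv2.inRange(hs,(0,0,170),(179,60,255))
m=np.zeros_like(g);m[180:245,190:255]=g[180:245,190:255]
cs=max(cv2.findContours(m,0,2)[0],key=cv2.contourArea);(u,v),(w,h),an=cv2.fitEllipse(cs)
print('saucer px',u,v,w,h,onz(t,u,v,.016))
for n,q in dict(mug=(275,158),bowl=(407,229),shaker=(264,231),roll=(211,253),shutcap=(120,226)).items(): print(n,onz(t,*q,dict(mug=.09,bowl=.08,shaker=.097,roll=.03,shutcap=.25)[n]).round(3))
# jug handle
for q in [(344,173)]: print('handle',onz(t,*q,.21).round(3))
R=Ro.from_quat(np.roll(arm.get_obs()['eef_rot'],-1)).as_matrix();print(R.round(3))
E
python3 m.py
```

```text
cap blob centre [ 0.58251768 -0.25653028  0.24599937] [np.float64(0.0005304753525458345), np.float64(0.0005304753525458618)]
top at z .254 [ 0.5816745  -0.25519846  0.252     ]
hsv saucer [[75, 8, 124], [77, 9, 196], [27, 26, 187], [28, 20, 188], [20, 32, 181], [85, 12, 128]]
saucer px 220.41015625 212.6644744873047 38.418766021728516 38.46770477294922 [0.51409974 0.20405756 0.016     ]
mug [ 0.731 -0.021  0.09 ]
bowl [ 0.445 -0.55   0.08 ]
shaker [0.433 0.021 0.097]
roll [0.347 0.238 0.03 ]
shutcap [0.436 0.548 0.25 ]
handle [ 0.646 -0.283  0.21 ]
[[ 0.331 -0.    -0.944]
 [ 0.944 -0.001  0.331]
 [-0.001 -1.    -0.   ]]
```

Emit:
jog_arm([
  [[0, -0.06, 0], [0, 0, 0], 1],
  [[0, -0.12, 0], [0, 0, 0], 1],
  [[0, -0.18, 0], [0, 0, 0], 1],
  [[-0.0455, -0.18, -0.0373], [0, 2, 0], 1],
  [[-0.091, -0.18, -0.0746], [0, 4, 0], 1],
  [[-0.1365, -0.18, -0.1119], [0, 6, 0], 1],
  [[-0.182, -0.18, -0.1492], [0, 8, 0], 1],
  [[-0.2275, -0.18, -0.1865], [0, 10, 0], 1],
  [[-0.273, -0.18, -0.2238], [0, 12, 0], 1],
  [[-0.3185, -0.18, -0.2611], [0, 14, 0], 1],
  [[-0.364, -0.18, -0.2984], [0, 16, 0], 1],
  [[-0.4095, -0.18, -0.3357], [0, 18, 0], 1],
  [[-0.455, -0.18, -0.373], [0, 20, 0], 1],
  [[-0.5005, -0.18, -0.4103], [0, 22, 0], 1],
  [[-0.546, -0.18, -0.4476], [0, 24, 0], 1],
  [[-0.5915, -0.18, -0.4849], [0, 26, 0], 1],
  [[-0.637, -0.18, -0.5222], [0, 28, 0], 1],
  [[-0.6825, -0.18, -0.5595], [0, 30, 0], 1],
  [[-0.728, -0.18, -0.5968], [0, 32, 0], 1],
  [[-0.774, -0.18, -0.634], [0, 34, 0], 1],
], force=45)

```text
time: 2.75
position: [0.5827, -0.2578, 0.3595]
eef_rot: [0.456, -0.456, 0.54, -0.54]
force: [0.8, 0.5, 0.6]
gripper_width: 0.0932
```

```bash
cat > m2.py <<'E'
from h import *
import sys
o=st();print(np.degrees(0))
c=cap('wrist');m=pink(c['frame']);print(blobs(m))
bs=sorted(blobs(m),key=lambda b:-b[0][4]);u,v=bs[0][1];print('cap top at z',onz(c,u,v,.254))
cv2.imwrite('pics/'+sys.argv[1],cv2.resize(c['frame'],(640,480))[:,:,::-1])
R=Ro.from_quat(np.roll(o['eef_rot'],-1)).as_matrix();print(R.round(3).tolist())
print('cam centre',(-np.array(c['R']).T@c['t']).round(3))
print('tool err',R.T@(onz(c,u,v,.254)-o['position']))
E
python3 m2.py w1.png
```

```text
{'time': 2.75, 'qpos': [-0.256, 0.456, 0.9176, 1.6149, -0.3767, 1.2588, -1.009], 'position': [0.5827, -0.2578, 0.3595], 'eef_rot': [0.4565, -0.4562, 0.5402, -0.5402], 'force': [0.8096, 0.5208, 0.582], 'torque': [0.0132, 0.0898, -0.0085], 'gripper_width': 0.0932}
0.0
[([226, 156, 54, 56, 2338], [252.5, 183.6])]
cap top at z [ 0.58229544 -0.25675899  0.254     ]
[[-0.167, 0.0, 0.986], [-0.986, 0.0, -0.167], [-0.0, -1.0, 0.0]]
cam centre [ 0.659 -0.271  0.565]
tool err [-0.00089751  0.10548411 -0.00054462]
```

View pics/w1.png

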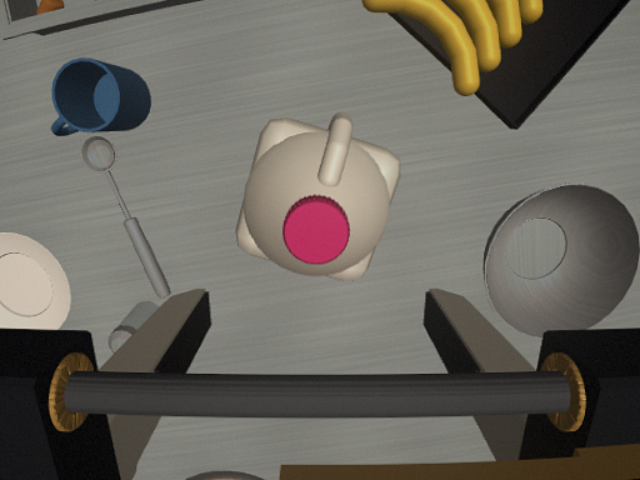

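The wrist view (at 1.25x) shows the pink cap at (316,230) between the open fingers, with the handle up and right, clear of the jaws. I'll descend with a correction of about 1 mm and then grip.

Emit:
jog_arm([
  [[-0.001, 0.04, -0.001], [0, 0, 0], 1],
  [[-0.001, 0.08, -0.001], [0, 0, 0], 1],
  [[-0.001, 0.105, -0.001], [0, 0, 0], 1],
  [[-0.001, 0.12, -0.001], [0, 0, 0], 1],
  [[-0.001, 0.133, -0.001], [0, 0, 0], 1],
  [[-0.001, 0.133, -0.001], [0, 0, 0], 1],
  [[-0.001, 0.133, -0.001], [0, 0, 0], 1],
])

```text
time: 3.68
position: [0.5815, -0.2555, 0.2273]
eef_rot: [-0.458, 0.457, -0.539, 0.539]
force: [1.1, -0.6, 0.3]
gripper_width: 0.0931
```

Emit:
jog_arm([
  [[0, 0, 0], [0, 0, 0], 0.5],
  [[0, 0, 0], [0, 0, 0], 0.5],
  [[0, 0, 0], [0, 0, 0], 0.5],
  [[0, 0, 0], [0, 0, 0], 0.3],
  [[0, 0, 0], [0, 0, 0], 0.3],
  [[0, 0, 0], [0, 0, 0], 0.3],
  [[0, 0, 0], [0, 0, 0], 0.3],
], force=40)

```text
time: 4.55
position: [0.5811, -0.2552, 0.2265]
eef_rot: [-0.458, 0.458, -0.539, 0.539]
force: [-0.3, -0.4, -0.2]
gripper_width: 0.0293
```

```bash
python3 m2.py w2.png; python3 - <<'E'
from h import *
s=cap('scene');t=cap('top')
print(blobs(pink(s['frame'])),blobs(pink(t['frame'])))
a=cv2.resize(s['frame'][150:290,130:270],(560,560),interpolation=2)
cv2.imwrite('pics/s2.png',a[:,:,::-1])
E
```

```text
{'time': 4.55, 'qpos': [-0.2028, 0.5574, 0.8346, 1.7992, -0.4837, 1.0025, -0.9087], 'position': [0.5811, -0.2552, 0.2265], 'eef_rot': [-0.4576, 0.4576, -0.5391, 0.5391], 'force': [-0.3076, -0.3896, -0.1701], 'torque': [-0.0006, 0.172, 0.0211], 'gripper_width': 0.0293}
0.0
[([212, 188, 89, 92, 5459], [254.9, 231.5])]
cap top at z [ 0.58552538 -0.25675097  0.254     ]
[[-0.163, 0.0, 0.987], [-0.987, -0.0, -0.163], [0.0, -1.0, 0.0]]
cam centre [ 0.657 -0.268  0.432]
tool err [ 0.00080863 -0.02746181  0.00459275]
[([348, 138, 19, 17, 190], [357.2, 145.9]), ([184, 192, 17, 17, 222], [192.4, 200.3])] []
```

View pics/w2.png

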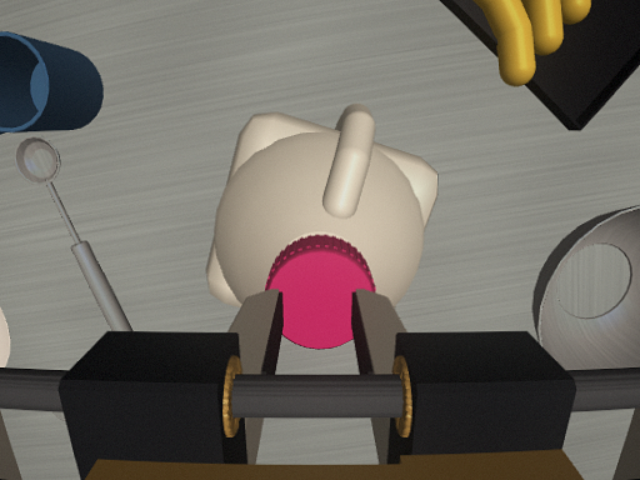

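View pics/s2.png

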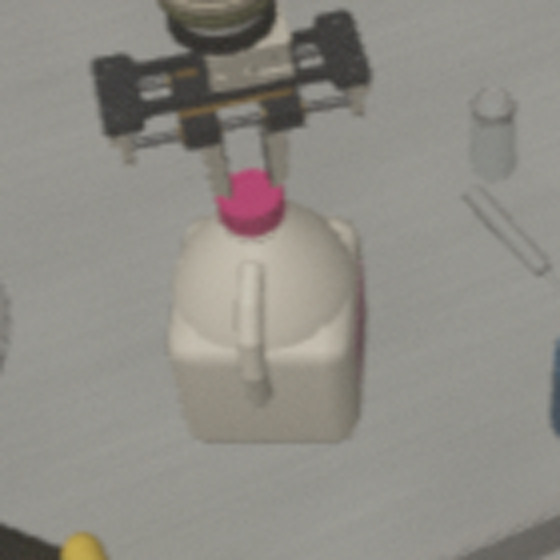

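```bash
cat >> h.py <<'E'
def proj(c,X):
    p=np.array(c['R'])@np.array(X)+np.array(c['t']);s=p[:2]/p[2];s=s*(1+c['k1']*(s@s))
    K=np.array(c['intrinsics']);return [K[0,0]*s[0]+K[0,2],K[1,1]*s[1]+K[1,2]]
E
python3 - <<'E'
from h import *
o=arm.get_obs();p=np.array(o['position']);R=Ro.from_quat(np.roll(o['eef_rot'],-1)).as_matrix()
for n,f in(('wrist',lambda q:np.array(q)*1.25),('scene',lambda q:(np.array(q)-[130,150])*4)):
    c=cap(n)
    for l,X in dict(tcp=p,tipR=p+R[:,0]*.0147,tipL=p-R[:,0]*.0147,grasp=p-R[:,1]*.019,captop=[.5823,-.2568,.254],caprim=[.5823,-.2568,.23],capnear=[.6078,-.2568,.254],capfar=[.5568,-.2568,.254]).items(): print(n,l,np.round(f(proj(c,X))).tolist())
E
```

```text
wrist tcp [317.0, 278.0]
wrist tipR [345.0, 278.0]
wrist tipL [289.0, 278.0]
wrist grasp [317.0, 292.0]
wrist captop [320.0, 296.0]
wrist caprim [320.0, 277.0]
wrist capnear [311.0, 243.0]
wrist capfar [328.0, 345.0]
scene tcp [253.0, 215.0]
scene tipR [234.0, 219.0]
scene tipL [272.0, 211.0]
scene grasp [251.0, 199.0]
scene captop [248.0, 194.0]
scene caprim [251.0, 214.0]
scene capnear [260.0, 217.0]
scene capfar [236.0, 171.0]
```

The fingers have closed above the cap. Force is zero and the tips appear about 40 mm higher than the reported TCP. I'll zoom in to measure them.

```bash
python3 - <<'E'
from h import *
w=cap('wrist');s=cap('scene')
a=cv2.resize(w['frame'][200:300,170:340],(680,400),interpolation=cv2.INTER_CUBIC)
b=cv2.resize(s['frame'][165:207,160:228],(680,420),interpolation=cv2.INTER_CUBIC)[:190+0]
b=cv2.resize(s['frame'][182:202,165:233],(680,200),interpolation=cv2.INTER_CUBIC)
cv2.imwrite('pics/z.png',np.vstack([a,b])[:,:,::-1])
E
```

```text
(no output)
```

View pics/z.png

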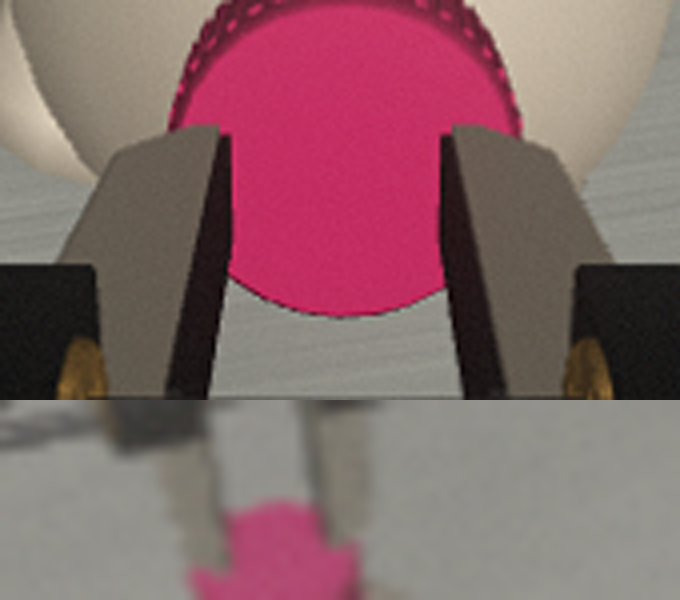

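```bash
python3 - <<'E'
from h import *
o=st();p=np.array(o['position']);R=Ro.from_quat(np.roll(o['eef_rot'],-1)).as_matrix()
w=cap('wrist');s=cap('scene')
def dep(u,v,d):
    O,r=ray(w,u,v);return O+r*d/(np.array(w['R'])[2]@r)
f=w['intrinsics'][0][0]
for l,(u,v,g) in dict(front=(254,233,55.6),back=(254.1,260,52.2),mid=(254.1,246,54)).items():
    X=dep(u,v,f*.0293/g);print(l,X.round(4),'rel tool',(R.T@(X-p)).round(4))
X=tri([ray(w,254.1,240),ray(s,193,198.5)]);print('tri',X,(R.T@(X-p)).round(4))
E
```

```text
{'time': 4.9, 'qpos': [-0.2028, 0.5574, 0.8346, 1.7992, -0.4837, 1.0026, -0.9088], 'position': [0.5811, -0.2552, 0.2265], 'eef_rot': [-0.4576, 0.4575, -0.5391, 0.5391], 'force': [-0.967, -0.8452, 0.1042], 'torque': [-0.0075, 0.1306, 0.0485], 'gripper_width': 0.0278}
front [ 0.5901 -0.257   0.2673] rel tool [ 0.0003 -0.0408  0.0092]
back [ 0.5713 -0.2539  0.2608] rel tool [ 0.0004 -0.0343 -0.0099]
mid [ 0.5814 -0.2556  0.2644] rel tool [ 0.0003 -0.0379  0.0003]
tri [ 0.57784482 -0.25387266  0.24713052] [-0.0008 -0.0206 -0.0035]
```

Tips measure about 38 mm above the reported TCP, so I'll trust the picture over the frame description. I'll open, go down 34 mm more while watching the force, and then grip.

Emit:
jog_arm([
  [[0, 0, 0], [0, 0, 0], 1],
  [[0, 0, 0], [0, 0, 0], 1],
  [[0, 0, 0], [0, 0, 0], 1],
  [[0, 0, 0], [0, 0, 0], 1],
  [[0, 0, 0], [0, 0, 0], 1],
  [[0, 0, 0], [0, 0, 0], 1],
  [[0, 0.01, 0], [0, 0, 0], 1],
  [[0, 0.02, 0], [0, 0, 0], 1],
  [[0, 0.027, 0], [0, 0, 0], 1],
  [[0, 0.034, 0], [0, 0, 0], 1],
  [[0, 0.034, 0], [0, 0, 0], 1],
  [[0, 0.034, 0], [0, 0, 0], 1],
])

```text
time: 6.5
position: [0.5812, -0.2553, 0.1927]
eef_rot: [-0.458, 0.458, -0.539, 0.539]
force: [0.7, -0.1, 0.7]
gripper_width: 0.0927
```

Emit:
jog_arm([
  [[0, 0, 0], [0, 0, 0], 0.5],
  [[0, 0, 0], [0, 0, 0], 0.5],
  [[0, 0, 0], [0, 0, 0], 0.4],
  [[0, 0, 0], [0, 0, 0], 0.4],
  [[0, 0, 0], [0, 0, 0], 0.4],
  [[0, 0, 0], [0, 0, 0], 0.4],
  [[0, 0, 0], [0, 0, 0], 0.4],
], force=35)

```text
time: 7.38
position: [0.5809, -0.2566, 0.1927]
eef_rot: [-0.457, 0.458, -0.539, 0.54]
force: [-0.0, -5.2, -2.2]
gripper_width: 0.0498
```

Gripped at 50 mm. Now the first turn anticlockwise (negative about tool y, which points down).

Emit:
jog_arm([
  [[0.001, 0, 0], [0, 0, 0], 0.3],
  [[0.001, -0.0002, 0], [0, -1, 0], 0.3],
  [[0.001, -0.0004, 0], [0, -2, 0], 0.3],
  [[0.001, -0.0006, 0], [0, -3, 0], 0.3],
  [[0.001, -0.0008, 0], [0, -4, 0], 0.3],
  [[0.001, -0.0012, 0], [0, -6, 0], 0.3],
  [[0.001, -0.0016, 0], [0, -8, 0], 0.3],
  [[0.001, -0.0016, 0], [0, -8, 0], 0.3],
], force=45)

```text
time: 8.38
position: [0.5808, -0.2547, 0.194]
eef_rot: [0.615, -0.614, 0.351, -0.35]
force: [-1.0, 3.2, -0.4]
gripper_width: 0.0497
```

```bash
python3 - <<'E'
from h import *
o=st();p=np.array(o['position'])
w=cap('wrist')
b=max(blobs(pink(w['frame'])),key=lambda b:b[0][4]);print(b)
a=cv2.resize(w['frame'],(640,480));cv2.imwrite('pics/w3.png',a[:,:,::-1])
E
```

```text
{'time': 8.375, 'qpos': [-0.0647, 0.5324, 0.5975, 1.8269, -0.3762, 0.8985, -0.3286], 'position': [0.5808, -0.2547, 0.194], 'eef_rot': [0.615, -0.6137, 0.3506, -0.3495], 'force': [-1.0337, 3.2184, -0.3565], 'torque': [0.6692, 0.2465, 0.2292], 'gripper_width': 0.0497}
([202, 204, 104, 96, 8354], [253.4, 255.8])
```

View pics/w3.png

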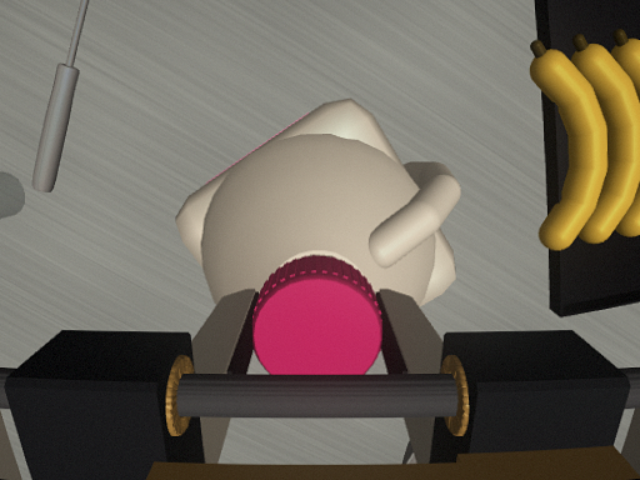

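The cap sits squarely between the pads (wrist view, cap at (318,320)). The handle has turned against the view, so the jug is staying put while the cap turns. Continuing the stroke.

Emit:
jog_arm([
  [[0, -0.0004, 0], [0, -2, 0], 0.3],
  [[0, -0.0008, 0], [0, -4, 0], 0.3],
  [[0, -0.0012, 0], [0, -6, 0], 0.3],
  [[0, -0.0016, 0], [0, -8, 0], 0.3],
  [[0, -0.002, 0], [0, -10, 0], 0.3],
  [[0, -0.0023, 0], [0, -12, 0], 0.3],
  [[0, -0.0027, 0], [0, -14, 0], 0.3],
  [[0, -0.0031, 0], [0, -16, 0], 0.3],
  [[0, -0.0035, 0], [0, -18, 0], 0.3],
  [[0, -0.0039, 0], [0, -20, 0], 0.3],
  [[0, -0.0043, 0], [0, -22, 0], 0.3],
  [[0, -0.0047, 0], [0, -24, 0], 0.3],
  [[0, -0.005, 0], [0, -26, 0], 0.3],
  [[0, -0.0054, 0], [0, -28, 0], 0.3],
  [[0, -0.0054, 0], [0, -28, 0], 0.3],
])

```text
time: 10.3
position: [0.5792, -0.2564, 0.1987]
eef_rot: [0.541, -0.539, -0.455, 0.457]
force: [-5.3, 3.0, -0.9]
gripper_width: 0.0497
```

```bash
python3 - <<'E'
from h import *
o=st();R=Ro.from_quat(np.roll(o['eef_rot'],-1)).as_matrix();print(R.round(3).tolist())
E
```

```text
{'time': 10.3, 'qpos': [0.3867, 0.4711, -0.0876, 1.7929, 0.0516, 0.8834, 1.6783], 'position': [0.5792, -0.2564, 0.1987], 'eef_rot': [0.5413, -0.5392, -0.4555, 0.4569], 'force': [-5.3496, 3.0473, -0.9087], 'torque': [0.3174, 1.2444, -0.0309], 'gripper_width': 0.0497}
[[0.167, -0.004, -0.986], [0.986, 0.001, 0.167], [0.0, -1.0, 0.004]]
```

Emit:
jog_arm([
  [[0, 0, 0], [0, 0, 0], 1],
  [[0, 0, 0], [0, 0, 0], 1],
  [[0, 0, 0], [0, 0, 0], 1],
  [[0, 0, 0], [0, 0, 0], 1],
  [[0.001, 0.003, -0.002], [0, 2, 0], 1],
  [[0.001, 0.003, -0.002], [0, 4, 0], 1],
  [[0.001, 0.003, -0.002], [0, 6, 0], 1],
  [[0.001, 0.003, -0.002], [0, 8, 0], 1],
  [[0.001, 0.003, -0.002], [0, 10, 0], 1],
  [[0.001, 0.003, -0.002], [0, 12, 0], 1],
  [[0.001, 0.003, -0.002], [0, 14, 0], 1],
  [[0.001, 0.003, -0.002], [0, 16, 0], 1],
  [[0.001, 0.003, -0.002], [0, 18, 0], 1],
  [[0.001, 0.003, -0.002], [0, 20, 0], 1],
  [[0.001, 0.003, -0.002], [0, 22, 0], 1],
  [[0.001, 0.003, -0.002], [0, 24, 0], 1],
  [[0.001, 0.003, -0.002], [0, 26, 0], 1],
  [[0.001, 0.003, -0.002], [0, 28, 0], 1],
  [[0.001, 0.003, -0.002], [0, 30, 0], 1],
  [[0.001, 0.003, -0.002], [0, 32, 0], 1],
])

```text
time: 12.8
position: [0.5834, -0.2554, 0.1967]
eef_rot: [0.543, -0.543, 0.453, -0.453]
force: [0.2, -0.5, -0.6]
gripper_width: 0.0931
```

```bash
python3 - <<'E'
from h import *
o=st();R=Ro.from_quat(np.roll(o['eef_rot'],-1)).as_matrix();print(R.round(3).tolist())
s=cap('scene');w=cap('wrist')
print(blobs(pink(s['frame'])));b=max(blobs(pink(w['frame'])),key=lambda b:b[0][4]);print(b)
E
```

```text
{'time': 12.8, 'qpos': [-0.1246, 0.5561, 0.6989, 1.8233, -0.4404, 0.9225, -0.6185], 'position': [0.5834, -0.2554, 0.1967], 'eef_rot': [0.543, -0.5428, 0.4529, -0.4533], 'force': [0.1623, -0.4685, -0.5528], 'torque': [-0.0486, 0.1556, 0.0003], 'gripper_width': 0.0931}
[[0.179, 0.001, 0.984], [-0.984, -0.0, 0.179], [0.0, -1.0, 0.001]]
[([348, 138, 19, 17, 184], [357.2, 145.9]), ([184, 191, 17, 17, 240], [192.0, 199.1])]
([201, 207, 109, 93, 8029], [255.9, 258.8])
```

Emit:
jog_arm([
  [[0, 0, -0.0015], [0, 0, 0], 0.5],
  [[0, 0, -0.0015], [0, 0, 0], 0.5],
  [[0, 0, -0.0015], [0, 0, 0], 0.3],
  [[0, 0, -0.0015], [0, 0, 0], 0.3],
  [[0, 0, -0.0015], [0, 0, 0], 0.3],
  [[0, 0, -0.0015], [0, 0, 0], 0.3],
  [[0, 0, -0.0015], [0, 0, 0], 0.3],
], force=40)

```text
time: 13.78
position: [0.5817, -0.2558, 0.1966]
eef_rot: [-0.544, 0.544, -0.451, 0.451]
force: [-0.8, -0.4, -0.4]
gripper_width: 0.0501
```

Emit:
jog_arm([
  [[0, -0.0004, 0], [0, -2, 0], 0.3],
  [[0, -0.0008, 0], [0, -4, 0], 0.3],
  [[0, -0.0012, 0], [0, -6, 0], 0.3],
  [[0, -0.0016, 0], [0, -8, 0], 0.3],
  [[0, -0.002, 0], [0, -10, 0], 0.3],
  [[0, -0.0023, 0], [0, -12, 0], 0.3],
  [[0, -0.0027, 0], [0, -14, 0], 0.3],
  [[0, -0.0031, 0], [0, -16, 0], 0.3],
  [[0, -0.0035, 0], [0, -18, 0], 0.3],
  [[0, -0.0039, 0], [0, -20, 0], 0.3],
  [[0, -0.0043, 0], [0, -22, 0], 0.3],
  [[0, -0.0047, 0], [0, -24, 0], 0.3],
  [[0, -0.005, 0], [0, -26, 0], 0.3],
  [[0, -0.0054, 0], [0, -28, 0], 0.3],
  [[0, -0.0058, 0], [0, -30, 0], 0.3],
  [[0, -0.0062, 0], [0, -31, 0], 0.3],
  [[0, -0.0062, 0], [0, -31, 0], 0.3],
])

```text
time: 15.9
position: [0.58, -0.2562, 0.2025]
eef_rot: [0.559, -0.558, -0.433, 0.434]
force: [-5.4, 0.0, 2.9]
gripper_width: 0.0496
```

Emit:
jog_arm([
  [[0, -0.001, 0], [0, 0, 0], 0.3],
  [[0, -0.002, 0], [0, 0, 0], 0.3],
  [[0, -0.003, 0], [0, 0, 0], 0.3],
  [[0, -0.003, 0], [0, 0, 0], 0.3],
])

```text
time: 16.4
position: [0.58, -0.2559, 0.2049]
eef_rot: [0.56, -0.558, -0.432, 0.434]
force: [-4.8, -0.7, -1.4]
gripper_width: 0.0499
```

```bash
python3 - <<'E'
from h import *
o=st();R=Ro.from_quat(np.roll(o['eef_rot'],-1)).as_matrix();print(R.round(3).tolist())
E
```

```text
{'time': 16.4, 'qpos': [0.3706, 0.4648, -0.0658, 1.7864, 0.0387, 0.8948, 1.6057], 'position': [0.58, -0.2559, 0.2049], 'eef_rot': [0.5598, -0.5582, -0.4322, 0.4339], 'force': [-4.8258, -0.7214, -1.4048], 'torque': [-0.1415, 1.293, -0.0474], 'gripper_width': 0.0499}
[[0.25, -0.003, -0.968], [0.968, 0.0, 0.25], [-0.0, -1.0, 0.003]]
```

Emit:
jog_arm([
  [[0, -0.0005, 0], [0, -2, 0], 0.3],
  [[0, -0.001, 0], [0, -4, 0], 0.3],
  [[0, -0.002, 0], [0, -4, 0], 0.3],
  [[0, -0.003, 0], [0, -4, 0], 0.3],
  [[0, -0.004, 0], [0, -4, 0], 0.3],
  [[0, -0.005, 0], [0, -4, 0], 0.3],
])

```text
time: 17.15
position: [0.5828, -0.2554, 0.2113]
eef_rot: [-0.474, 0.475, 0.524, -0.524]
force: [0.7, 1.0, -1.2]
gripper_width: 0.0499
```

Lateral force has gone and the cap followed the tug, so it's free. Lifting it clear.

Emit:
jog_arm([
  [[0, -0.01, 0], [0, 0, 0], 0.3],
  [[0, -0.02, 0], [0, 0, 0], 0.3],
  [[0, -0.04, 0], [0, 0, 0], 0.3],
  [[0, -0.06, 0], [0, 0, 0], 0.3],
  [[0, -0.07, 0], [0, 0, 0], 0.3],
  [[0, -0.07, 0], [0, 0, 0], 0.3],
])

```text
time: 17.9
position: [0.582, -0.2559, 0.2816]
eef_rot: [-0.474, 0.475, 0.524, -0.524]
force: [-1.1, 0.1, -0.4]
gripper_width: 0.0501
```

```bash
python3 - <<'E'
from h import *
o=st();p=np.array(o['position']);R=Ro.from_quat(np.roll(o['eef_rot'],-1)).as_matrix();print(R.round(3).tolist())
s=cap('scene');w=cap('wrist');t=cap('top')
print(blobs(pink(s['frame'])))
print('to saucer tool',(R.T@(np.array([.514,.204,p[2]])-p)).round(4))
# saucer fit, flat floor too
hs=cv2.cvtColor(t['frame'],cv2.COLOR_RGB2HSV);g=cv2.inRange(hs,(0,0,160),(179,60,255));m=np.zeros_like(g);m[185:245,190:255]=g[185:245,190:255]
cs=max(cv2.findContours(m,0,2)[0],key=cv2.contourArea);e=cv2.fitEllipse(cs);print(e,onz(t,*e[0],.016))
a=cv2.resize(s['frame'][120:280,120:340],(770,560),interpolation=2);cv2.imwrite('pics/s3.png',a[:,:,::-1])
E
```

```text
{'time': 17.9, 'qpos': [0.4388, 0.4011, -0.1644, 1.6898, 0.0737, 1.0551, 1.9203], 'position': [0.582, -0.2559, 0.2816], 'eef_rot': [-0.4743, 0.4753, 0.5242, -0.5238], 'force': [-1.0606, 0.1353, -0.3895], 'torque': [0.0322, -0.0104, -0.0232], 'gripper_width': 0.0501}
[[-0.098, 0.002, -0.995], [0.995, -0.001, -0.098], [-0.001, -1.0, -0.001]]
[([348, 138, 19, 17, 189], [357.1, 145.8]), ([181, 173, 18, 18, 257], [189.9, 180.9])]
to saucer tool [ 4.644e-01 -4.000e-04  2.240e-02]
((220.57199096679688, 212.59127807617188), (39.16789245605469, 39.62874984741211), 63.853878021240234) [0.51440997 0.20339033 0.016     ]
```

View pics/s3.png

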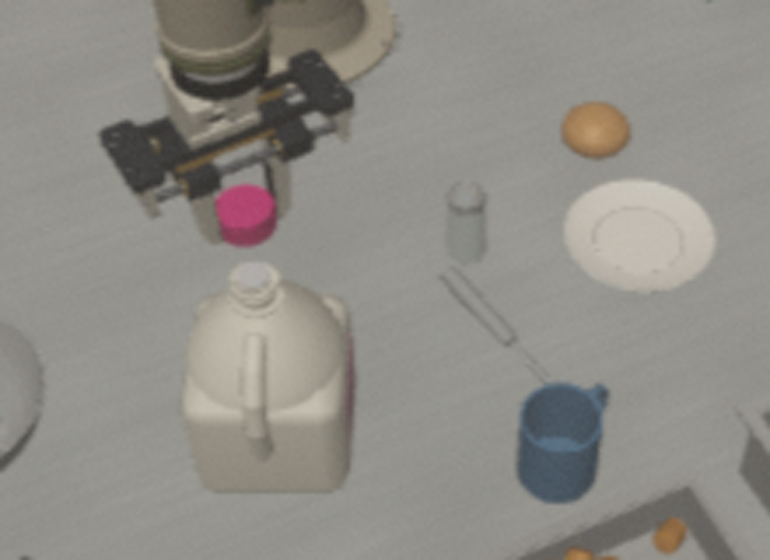

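The jug mouth with its silver seal is bare at (253,277). The cap is upright in the jaws at (246,215), with its rim about level with the fingertips. The saucer is at (640,235). Moving over it.

Emit:
jog_arm([
  [[0.04, 0, 0.002], [0, 0, 0], 0.3],
  [[0.09, 0, 0.004], [0, 0, 0], 0.3],
  [[0.14, 0, 0.007], [0, 0, 0], 0.3],
  [[0.19, 0, 0.009], [0, 0, 0], 0.3],
  [[0.24, 0, 0.012], [0, 0, 0], 0.3],
  [[0.29, 0, 0.014], [0, 0, 0], 0.3],
  [[0.34, 0, 0.016], [0, 0, 0], 0.3],
  [[0.39, 0, 0.019], [0, 0, 0], 0.3],
  [[0.43, 0, 0.021], [0, 0, 0], 0.3],
  [[0.464, 0, 0.022], [0, 0, 0], 0.3],
  [[0.464, 0.05, 0.022], [0, 0, 0], 0.3],
  [[0.464, 0.1, 0.022], [0, 0, 0], 0.3],
  [[0.464, 0.15, 0.022], [0, 0, 0], 0.3],
  [[0.464, 0.2, 0.022], [0, 0, 0], 0.3],
  [[0.464, 0.25, 0.022], [0, 0, 0], 0.3],
  [[0.464, 0.28, 0.022], [0, 0, 0], 0.3],
  [[0.464, 0.28, 0.022], [0, 0, 0], 0.3],
])

```text
time: 20.18
position: [0.5122, 0.2032, -0.0016]
eef_rot: [0.475, -0.474, -0.522, 0.526]
force: [0.6, 0.7, 0.1]
gripper_width: 0.05
```

```bash
cat > m4.py <<'E'
from h import *
import sys
o=st();p=np.array(o['position']);R=Ro.from_quat(np.roll(o['eef_rot'],-1)).as_matrix();print(R.round(3).tolist())
w=cap('wrist');s=cap('scene')
bw=max(blobs(pink(w['frame'])),key=lambda b:b[0][4]);print(bw,blobs(pink(s['frame'])))
u,v=bw[1];X=onz(w,u,v,p[2]+.040+.02);print('cap centre',X,'rel tool',(R.T@(X-p)).round(4))
hs=cv2.cvtColor(w['frame'],cv2.COLOR_RGB2HSV)
a=cv2.resize(w['frame'],(480,360));b=cv2.resize(s['frame'][110:260,210:390],(432,360),interpolation=2)
cv2.imwrite('pics/'+sys.argv[1],cv2.resize(np.hstack([a,b]),(800,316))[:,:,::-1])
E
python3 m4.py p1.png
```

```text
{'time': 20.175, 'qpos': [-0.3513, 0.6696, -0.1889, 2.12, 0.3163, 0.3832, 0.8746], 'position': [0.5122, 0.2032, -0.0016], 'eef_rot': [0.4753, -0.4739, -0.5225, 0.5258], 'force': [0.5611, 0.7008, 0.0947], 'torque': [0.0338, 0.0355, 0.0202], 'gripper_width': 0.05}
[[-0.099, -0.005, -0.995], [0.995, -0.002, -0.099], [-0.002, -1.0, 0.005]]
([201, 215, 105, 85, 7396], [252.8, 261.0]) [([348, 138, 19, 17, 192], [357.0, 145.8]), ([300, 175, 11, 13, 115], [304.8, 181.1])]
cap centre [0.51137872 0.20273206 0.05837674] rel tool [-0.0005 -0.06    0.0012]
```

View pics/p1.png

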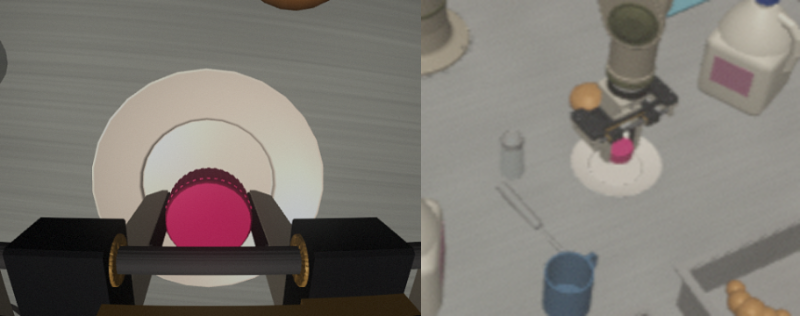

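The cap is over the saucer (wrist view, cap at (208,215), saucer ring at (208,180)) and about 3 mm short in x. Correcting that and lowering gently.

Emit:
jog_arm([
  [[0, 0.01, -0.003], [0, 0, 0], 0.3],
  [[0, 0.018, -0.003], [0, 0, 0], 0.3],
  [[0, 0.024, -0.003], [0, 0, 0], 0.3],
  [[0, 0.027, -0.003], [0, 0, 0], 0.3],
  [[0, 0.028, -0.003], [0, 0, 0], 0.3],
  [[0, 0.028, -0.003], [0, 0, 0], 0.3],
  [[0, 0.028, -0.003], [0, 0, 0], 0.3],
])

```text
time: 21.15
position: [0.5172, 0.2041, -0.0271]
eef_rot: [-0.475, 0.475, 0.524, -0.524]
force: [0.4, -1.1, -0.7]
gripper_width: 0.0498
```

Emit:
jog_arm([
  [[0, 0.001, 0], [0, 0, 0], 0.3],
  [[0, 0.002, 0], [0, 0, 0], 0.3],
  [[0, 0.002, 0], [0, 0, 0], 0.3],
  [[0, 0.002, 0], [0, 0, 0], 0.3],
])

```text
time: 21.65
position: [0.5171, 0.2041, -0.0293]
eef_rot: [-0.475, 0.475, 0.524, -0.524]
force: [0.4, 0.4, -0.0]
gripper_width: 0.0498
```

Emit:
jog_arm([
  [[0, 0.001, 0], [0, 0, 0], 0.3],
  [[0, 0.002, 0], [0, 0, 0], 0.3],
  [[0, 0.002, 0], [0, 0, 0], 0.3],
  [[0, 0.002, 0], [0, 0, 0], 0.3],
])

```text
time: 22.15
position: [0.5171, 0.2041, -0.0313]
eef_rot: [-0.475, 0.475, 0.524, -0.524]
force: [0.5, -0.2, 0.9]
gripper_width: 0.0498
```

Emit:
jog_arm([
  [[0, 0.001, 0.0015], [0, 0, 0], 0.3],
  [[0, 0.002, 0.0015], [0, 0, 0], 0.3],
  [[0, 0.002, 0.0015], [0, 0, 0], 0.3],
  [[0, 0.002, 0.0015], [0, 0, 0], 0.3],
])

```text
time: 22.65
position: [0.5156, 0.2039, -0.0333]
eef_rot: [-0.475, 0.475, 0.524, -0.524]
force: [0.5, -1.0, -0.3]
gripper_width: 0.0497
```

Emit:
jog_arm([
  [[0, 0.001, 0], [0, 0, 0], 0.3],
  [[0, 0.0015, 0], [0, 0, 0], 0.3],
  [[0, 0.0015, 0], [0, 0, 0], 0.3],
  [[0, 0.0015, 0], [0, 0, 0], 0.3],
])

```text
time: 23.15
position: [0.5157, 0.204, -0.0338]
eef_rot: [-0.475, 0.475, 0.524, -0.524]
force: [-2.9, -0.9, 13.3]
gripper_width: 0.0499
```

Contact at −0.034 with 13 N. Easing off slightly and opening part way, so the fingers stay inside the saucer's flat, then rising.

Emit:
jog_arm([
  [[0, -0.0008, 0], [0, 0, 0], 0.3],
  [[0, -0.0008, 0], [0, 0, 0], 0.3],
  [[0, -0.0008, 0], [0, 0, 0], 0.66],
  [[0, -0.0008, 0], [0, 0, 0], 0.66],
  [[0, -0.0008, 0], [0, 0, 0], 0.66],
  [[0, -0.0008, 0], [0, 0, 0], 0.66],
])

```text
time: 23.9
position: [0.516, 0.2056, -0.0337]
eef_rot: [-0.475, 0.474, 0.525, -0.523]
force: [-0.9, 4.3, 4.9]
gripper_width: 0.0614
```

```bash
python3 m4.py p2.png
```

```text
{'time': 23.9, 'qpos': [-0.375, 0.724, -0.1552, 2.1278, 0.3378, 0.3103, 0.8562], 'position': [0.516, 0.2056, -0.0337], 'eef_rot': [-0.4746, 0.4743, 0.5251, -0.5235], 'force': [-0.9076, 4.3301, 4.8568], 'torque': [0.8699, 0.1604, -0.0147], 'gripper_width': 0.0614}
[[-0.1, 0.001, -0.995], [0.995, 0.002, -0.1], [0.002, -1.0, -0.001]]
([196, 216, 109, 84, 7258], [249.3, 261.2]) [([348, 138, 19, 17, 191], [357.1, 145.9]), ([299, 181, 12, 13, 121], [304.1, 187.3])]
cap centre [0.51506483 0.20322344 0.02630787] rel tool [-0.0021 -0.06    0.0011]
```

View pics/p2.png

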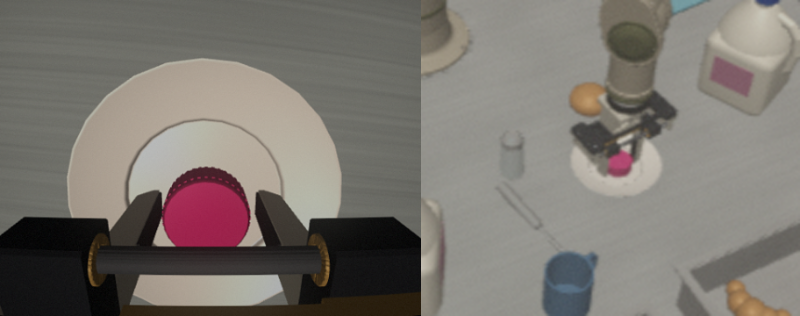

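The cap stands on the saucer floor, clear of both fingers (wrist view, cap at (206,215)). Rising straight up and backing well clear.

Emit:
jog_arm([
  [[0, -0.005, 0], [0, 0, 0], 0.66],
  [[0, -0.015, 0], [0, 0, 0], 0.66],
  [[0, -0.035, 0], [0, 0, 0], 0.66],
  [[0, -0.08, 0], [0, 0, 0], 0.66],
  [[0, -0.13, 0], [0, 0, 0], 0.66],
  [[0, -0.18, 0], [0, 0, 0], 0.66],
  [[0, -0.23, 0], [0, 0, 0], 0.66],
  [[0, -0.26, 0], [0, 0, 0], 0.66],
  [[-0.05, -0.26, -0.03], [0, 0, 0], 0.66],
  [[-0.1, -0.26, -0.05], [0, 0, 0], 0.66],
  [[-0.15, -0.26, -0.05], [0, 0, 0], 0.66],
  [[-0.2, -0.26, -0.05], [0, 0, 0], 0.66],
  [[-0.2, -0.26, -0.05], [0, 0, 0], 0.66],
])

```text
time: 25.62
position: [0.5846, 0.0044, 0.2262]
eef_rot: [0.476, -0.477, -0.522, 0.523]
force: [0.3, 0.9, 0.4]
gripper_width: 0.0616
```

```bash
python3 - <<'E'
from h import *
o=st()
s=cap('scene');t=cap('top')
print(blobs(pink(s['frame'])),blobs(pink(t['frame'])))
bt=max(blobs(pink(t['frame'])),key=lambda b:b[0][4])[1];print('cap',onz(t,*bt,.027))
bs=[b[1] for b in blobs(pink(s['frame'])) if b[1][0]<340]
for b in bs: print('tri',tri([ray(s,*b),ray(t,*bt)]))
hs=cv2.cvtColor(t['frame'],cv2.COLOR_RGB2HSV);g=cv2.inRange(hs,(0,0,160),(179,60,255));m=np.zeros_like(g);m[185:245,190:255]=g[185:245,190:255]
cs=max(cv2.findContours(m,0,2)[0],key=cv2.contourArea);e=cv2.fitEllipse(cs);print('saucer',e,onz(t,*e[0],.016))
a=cv2.resize(s['frame'][110:270,160:360],(450,360),interpolation=2);b=cv2.resize(t['frame'][130:250,190:370],(540,360),interpolation=2)
cv2.imwrite('pics/f.png',cv2.resize(np.hstack([a,b]),(800,291))[:,:,::-1])
E
```

```text
{'time': 25.625, 'qpos': [0.1041, 0.394, -0.291, 1.863, 0.143, 0.9056, 1.4076], 'position': [0.5846, 0.0044, 0.2262], 'eef_rot': [0.4763, -0.477, -0.5216, 0.523], 'force': [0.2545, 0.9236, 0.4412], 'torque': [0.058, 0.0456, 0.0167], 'gripper_width': 0.0616}
[([348, 138, 19, 17, 190], [357.1, 145.9]), ([297, 181, 13, 13, 138], [303.2, 187.1])] [([214, 205, 13, 13, 125], [220.1, 211.2])]
cap [0.51892707 0.20430507 0.027     ]
tri [0.51925149 0.20402386 0.01920942]
saucer ((220.57264709472656, 212.58908081054688), (39.16276931762695, 39.498138427734375), 71.75652313232422) [0.51441918 0.20338779 0.016     ]
```

View pics/f.png

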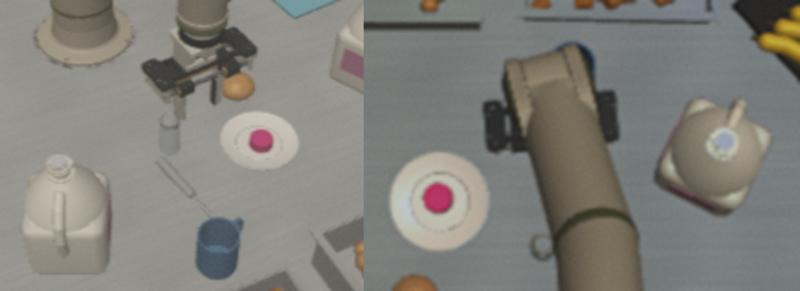

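The cap sits flat and upright in the saucer's middle (top view, cap at (438,198), saucer at (440,200)), 3–5 mm off centre. The jug mouth is bare, everything else is in place and the arm is clear. Handing in.

```bash
python3 -c "
from plant import arm
print(arm.close_job())"
```

```text
the job is handed in; nothing more can be done
None
```

The pink cap is off the jug and lying in the saucer the same way up as it sat, and the job is handed in. It took about 26 s of robot time; no verdict was reported.

- **Unscrewing:** I turned the cap about 180°, regripped once, then turned it another 175° or so. A light tug showed it free and it lifted off. The picture afterwards showed the bare neck with its silver seal.
- **Placing:** I lowered the cap to contact (13 N), eased off slightly and opened the fingers only part way. One finger was still lightly touching the saucer, at about 5 N, when I rose.
- **First grip missed:** the fingers closed in the air above the cap. The pictures put the fingertips about 38 mm above the reported tool point, which disagrees with the stated tool frame. I went by the pictures from then on.
- **Last checks:** the cap lies flat, 3–5 mm from the saucer's centre, and the saucer had not moved. I saw no sign that the jug had moved, though I did not measure it. The other items I could see were in place, but the arm hid a few in the last view. The arm was clear, with force near zero.

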